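Hang the washed measuring cylinder and staining jar on the drying pegs

ROBOT

A 6-joint arm with a two-finger parallel gripper is mounted at the origin on the work surface. World frame = base frame: x ahead of the robot, y to its left, z up, the work surface at z = 0. Lengths are in m, angles in rad, forces in N, time in s.
With the tool pointing down it reaches from about 0.35 to 0.975 m from the base axis. Payload 4.9 kg.
Tool frame: the origin (TCP) lies at the very end of the fingers, on their centre line; the grasp point (between the pads) lies manip.grip_point_offset behind it (manip.grip_point_offset is the distance from the TCP to the grasp point, in m); z points along the fingers, y is the line along which they close (so a half turn about z gives the same grasp; the last joint's range is limited). The gripper opens to 85 mm and grips with 20 to 120 N. Pads are 22 mm wide; open, the fingers measure 114 mm over their backs; the gripper's body (76 mm by 85 mm) begins 54 mm behind the grasp point. The pads swing forward as they close: fully open they stand 13 mm farther back than shut.
Start: joints at [-1.393, 0.053, 1.613, -0, 1.476, -0.119], TCP at [0.183, -0.598, 0.231] pointing down, gripper open.
Joint ranges: [-3.01, 3.01], [-1.01, 2.22], [0.06, 2.58], [-1.02, 4.17], [0.09, 2.62], [-3.14, 3.14]. Speed limits (rad/s): [2.57, 2.57, 3.14, 3.14, 3.14, 3.14].

INTERFACE

Orientations are given as a 3x3 rotation matrix whose columns are the frame's x, y, z axes.
In Python, from station import manip gives the robot as it stands. The module is installed in compiled form; this text tells all that it offers.
- The arm moves only by the tool carry_out, never from a script. Its argument "moves" is a list of rows, each a list of 7 numbers: the turn, a rotation vector about the tool's x, y, z in rad, then the shift along the tool's x, y, z in cm, then the closure, from 0 (fully open) to 1 (shut). In form: [[ax, ay, az, x, y, z, gripper], ...]. A call has 1 to 20 rows; each row is the pose to reach, as a shift and turn from the pose commanded when the call began, along the tool's axes at that moment; what a row does not reach only later rows make up. A row lasts 1/12 s, in which the tool goes at most 41.7 mm and 7.16 degrees, less where a joint would pass 70% of its speed; a pose out of reach is approached as far as the arm can. A call with a gripper value outside its range is refused whole. The fingers move at their own pace and stop on an object; "grip_force" is the grip in N (left out, the last holds). Time passes only in rows, so rows that repeat a pose let the fingers close. It gives the time, the measured TCP pose, the force, the opening and the grip force at its end, in the units of the state.
- manip.get_obs(): the state, without advancing time (a new reading comes with each control period).
- manip.get_image(name): name is "scene" or "top"; returns (picture, depth): 384x512x3 uint8, red, green, blue; 384x512 float32, m along the optical axis (not along the pixel's ray), 0 where there is no reading.
- manip.camera_info(name): a dict with "fovy" (degrees; the focal length in pixels is half the picture's height over the tangent of half this angle, whatever the lens; pixels are square), "cx", "cy" (the principal point, pixels), "R" (3x3) and "t" (3): a world point X has camera coordinates R X + t. Camera axes: x right, y down, z forward; pixel columns grow to the right and rows downward; lengths in m; the calibration is good to about 2 mm. A picture is of the moment at which its call begins. camera_info takes no time and is no camera call.
- manip.hand_in(): hands the job in; it is judged then, once.
The state is a dict: "clock": time; "joint_pos": joint angles; "qd": joint speeds; "joint_efforts": joint torques, N m; "tcp_pos": TCP position; "eef_rot": TCP orientation; "wrist_force": force on the tool from outside, world axes, zero at the start; "moment": the same for the moment, N m; "width": opening from 0.0 (shut) to 1.0 (fully open); "finger_force": force on a finger pad.
Only numpy, scipy, OpenCV 4.12 (cv2) and the standard library are available. Lean on these libraries where they do the work, as an engineer would, in place of code of your own. Each camera call takes 0.05 s, during which the arm holds its last target. There are 200 camera calls.

TASK

The measuring cylinder and the square staining jar on the draining mat have just been washed: hang both up to dry on the rack, mouth down, the cylinder over the tall thin peg and the jar over the short thick peg, each left standing upside down with its rim flat on the deck. They are glass, so set them down gently, do not drop them or knock them against the rack, and leave the beaker that is already drying and the other things on the bench where they are.

Things in the scene. Friction and masses are not known exactly. Their poses are not given: they have to be found in the camera images.
- cylinder_mid (a point): glass measuring cylinder, 170 mm long: barrel 26 mm outside diameter, white hexagonal foot 40 mm over flats, 8 mm thick, at the closed end; 90 to 170 g. Lies on the mat on its foot and lip, mouth pointing to the robot's left (within about 30 deg), axis about 2 deg below level towards the mouth. Point: on its axis half-way, 85 mm from either end; z from foot to mouth
- cylinder_mouth (a point): centre of the measuring cylinder's mouth, in the plane of the rim; axes as cylinder_mid. The last 8 mm widen to a lip of 30 mm outside diameter; the bore is 21 mm wide and 158 mm deep
- jar_mid (a point): square glass staining jar, open-topped, 50 x 50 mm outside and 95 mm long; 150 to 290 g. Lies flat on one side on the mat, mouth pointing to the robot's left (within about 30 deg), axis level. Point: on its axis half-way, 47.5 mm from either end; z from closed end to mouth, x and y normal to its sides, x level
- jar_mouth (a point): centre of the staining jar's mouth, in the plane of the rim (thin white line round it); axes as jar_mid. Walls 4 mm, with 2 mm ribs inside the two walls normal to y: free opening 42 x 38 mm, 87 mm deep
- thin_peg: tall thin white peg fixed upright in the rack: 12 mm diameter, 90 mm high, tapered tip. Origin at the centre of its foot, on the surface of the deck; z up
- thick_peg: short thick white peg fixed upright in the rack: 24 mm diameter, 55 mm high, tapered tip. Origin at the centre of its foot, on the surface of the deck; z up
- rack: grey drying rack fixed to the bench on the robot's right, 360 mm long (x) and 150 mm wide (y), flat slotted deck 30 mm above the bench. Three pegs stand in a row along its x, about 110 mm apart and within 10 mm of its middle line: the thin one, the thick one and one under the beaker, in any order. Origin at the centre of its underside, z up
- mat: black ribbed draining mat on the robot's left, 300 x 300 mm, 6 mm thick, fixed on the bench. Origin at the centre of its underside, z up
- beaker_mid (a point): small glass beaker, 60 mm over the rim, 75 mm high, already drying upside down on the third peg: leave it. This point is at its centre
- wash_bottle_mid (a point): white plastic wash bottle with a bent spout, 72 mm diameter, 200 mm high, standing at the side: leave it. This point is on its axis 70 mm up
- stain_bottle_mid (a point): amber bottle with a black cap, 60 mm diameter, 125 mm high, standing at the side: leave it. This point is at its centre
Things that resemble listed ones, but are neither listed nor needed, are in the scene too. What is shaped like the part that bears cylinder_mid but purple is not meant. What is shaped like the part that bears jar_mid but purple is not meant.

How it is judged:
At the end, for the whole second after the job is handed in: Both vessels stand still and upside down (within about 4.5 deg of plumb) with the rim on the rack's deck (within 4 mm): the measuring cylinder over the thin peg (mouth centre within 8 mm of the peg's axis), the staining jar over the thick peg (within 16 mm), each as its peg allows (horizontal distance between cylinder_mouth and thin_peg below 0.008 m and z of cylinder_mouth in the frame of thin_peg below 0.004 m and angle between each of cylinder_mouth, jar_mouth's own z axis and vertical above 3.06 rad and linear speed of each of cylinder, jar below 0.02 m/s and horizontal distance between jar_mouth and thick_peg below 0.016 m and z of jar_mouth in the frame of thick_peg below 0.004 m); the robot touches nothing.
It fails at once if the cylinder or the jar is knocked hard against the rack or a peg (more than 40 N) (contact force between any of cylinder, jar and rack above 40 N or contact force between any of cylinder, jar and thin_peg above 40 N or contact force between any of cylinder, jar and thick_peg above 40 N).
It fails at once if the measuring cylinder is let fall onto the deck from more than about 10 mm (faster than 0.45 m/s close above it) (horizontal distance between cylinder_mouth and thin_peg below 0.05 m and z of cylinder_mouth in the frame of thin_peg below 0.03 m and linear speed of cylinder above 0.45 m/s).
It fails at once if the staining jar is let fall onto the deck from more than about 10 mm (faster than 0.45 m/s close above it) (horizontal distance between jar_mouth and thick_peg below 0.05 m and z of jar_mouth in the frame of thick_peg below 0.03 m and linear speed of jar above 0.45 m/s).
It fails at once if the drying beaker is moved more than 15 mm (distance of beaker_mid from where it was at the start of the episode above 0.015 m).
It fails at once if the wash bottle or the stain bottle is moved more than 20 mm (distance of any of wash_bottle_mid, stain_bottle_mid from where it was at the start of the episode above 0.02 m).
It also fails if it takes over 67 s, if anything falls off the work surface, if the arm or the gripper's body presses on something with over 40 N, if the wrist force passes 120 N, or if a joint passes its speed limit or range.

## Working session

There is one attempt and no reset: what is moved stays moved. The work goes in short steps, Python scripts to look and compute and a tool call to move; the robot and the scene stay as the last step left them, time stands still between calls to the robot, and variables do not carry over. Pictures are saved under pics/ and viewed, at most 10 in all, crops included, and the job is handed in when it is done.

Besides the shell and the picture viewer there is one more tool, called after ">>>" as name([rows], argument=value, ...), one row to a line, values as JSON. carry_out: Moves the arm, as the interface text tells. Its arguments: {"type":"object","properties":{"moves":{"type":"array","items":{"type":"array","items":{"type":"number"}}},"grip_force":{"type":"number"}},"required":["moves"]}

```bash
mkdir -p pics; cat > h.py <<'E'
import numpy as np, cv2
from station import manip
def cam(n):
    c=manip.camera_info(n); f=192/np.tan(np.radians(c['fovy'])/2); return c,f,np.array(c['R']),np.array(c['t'])
def pts(n,d):
    c,f,R,t=cam(n); v,u=np.mgrid[0:384,0:512]
    P=np.stack([(u-c['cx'])/f*d,(v-c['cy'])/f*d,d],-1)
    return (P-t)@R
def ray(n,u,v,z):
    c,f,R,t=cam(n); o=-R.T@t; w=R.T@np.array([(u-c['cx'])/f,(v-c['cy'])/f,1]); return o+w*(z-o[2])/w[2]
def proj(n,X):
    c,f,R,t=cam(n); p=R@np.array(X)+t; return p[0]/p[2]*f+c['cx'],p[1]/p[2]*f+c['cy']
E
python3 - <<'E'
from h import *
for n in ('scene','top'):
    im,d=manip.get_image(n); cv2.imwrite(f'pics/{n}0.png',im[:,:,::-1]); np.savez(f'{n}0.npz',im=im,d=d)
    c=manip.camera_info(n); print(n,c)
o=manip.get_obs(); print(o, manip.grip_point_offset)
E
```

```text
scene {'fovy': 54.62674869189609, 'cx': 258.16022855631536, 'cy': 192.42314970327263, 'R': array([[ 0.76913085,  0.63908177,  0.00349686],
       [ 0.38627461, -0.46050605, -0.79920342],
       [-0.50914601,  0.61604275, -0.60105047]]), 't': array([-0.37766027, -0.15292042,  1.46679902])}
top {'fovy': 51.14791673642444, 'cx': 257.1626643620579, 'cy': 190.91995908381935, 'R': array([[-0.02929625, -0.99945895, -0.01495148],
       [-0.98486685,  0.03141825, -0.17044112],
       [ 0.17081865,  0.00973193, -0.98525442]]), 't': array([0.02620229, 0.5468862 , 1.45250538])}
{'clock': 0.1, 'joint_pos': array([-1.39302272e+00,  5.33123226e-02,  1.61414527e+00,  5.02603090e-06,
        1.47601544e+00, -1.18982852e-01]), 'qd': array([ 0.00130549, -0.00045352, -0.00240396, -0.00078162, -0.0002172 ,
        0.00023158]), 'joint_efforts': array([ 1.64287976e-03, -3.94901955e+01, -3.71362066e+01,  2.95988480e-05,
        3.92277871e-03, -1.71241265e-05]), 'tcp_pos': array([ 0.18267425, -0.59711973,  0.23017947]), 'eef_rot': array([[ 9.56290173e-01,  2.92419216e-01, -3.27597791e-04],
       [ 2.92419310e-01, -9.56288408e-01,  1.85162106e-03],
       [ 2.28171610e-04, -1.86648295e-03, -9.99998232e-01]]), 'wrist_force': array([-0.0181621 , -0.58588051,  0.67426034]), 'moment': array([ 0.00047306, -0.03927056,  0.04168842]), 'finger_force': 0.0, 'width': 1.002561289847645} 0.0187
```

View pics/scene0.png

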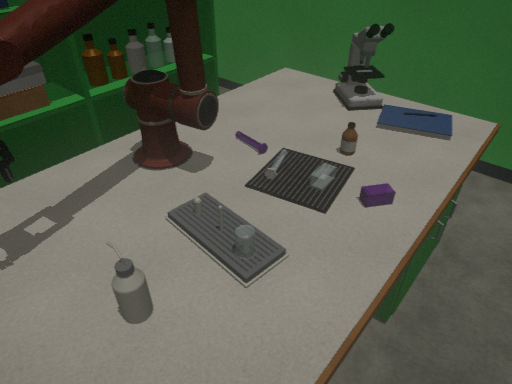

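View pics/top0.png

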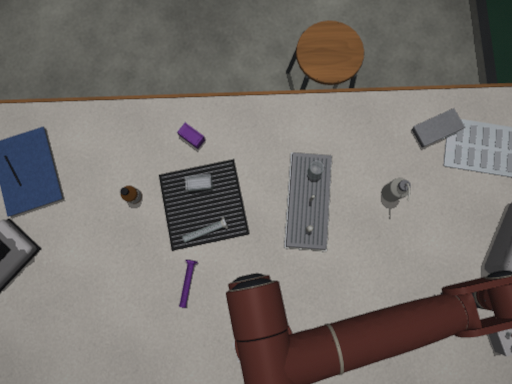

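Candidates. The cylinder is either clear glass on the mat (top 205,231) or the purple lookalike (top 187,284). The jar is either clear glass on the mat (top 198,182) or the purple one (top 191,135). I choose the clear ones on the mat. The rack pegs are at top (310,229) and (311,201), and the beaker is at (316,170). Next, a close crop.

```bash
python3 - <<'E'
from h import *
a=np.load('top0.npz'); b=np.load('scene0.npz')
f=lambda im,x,y,w,h,k:cv2.resize(im[y:y+h,x:x+w,::-1],(w*k,h*k),interpolation=cv2.INTER_CUBIC)
A=f(a['im'],160,160,90,90,4);B=f(a['im'],280,150,60,90,4)
C=f(b['im'],260,145,85,50,4);D=f(b['im'],180,190,80,70,3)
im=np.zeros((600,640,3),np.uint8);im[:360,:360]=A;im[:360,370:610]=B;im[365:565,:340]=C;im[365:575,370:610]=D
cv2.imwrite('pics/crop0.png',np.clip(im*1.5,0,255).astype(np.uint8))
d=a['d'];P=pts('top',d)
np.set_printoptions(precision=4,suppress=True)
for u,v in [(180,200),(198,182),(205,231),(225,223),(310,229),(311,201),(300,220),(316,170),(270,200)]: print(u,v,P[v,u],d[v,u])
E
```

```text
180 200 [0.5283 0.3065 0.0083] 1.5375834
198 182 [0.5853 0.2283 0.0634] 1.4922005
205 231 [0.4051 0.2081 0.0312] 1.4930258
225 223 [0.4315 0.132  0.0431] 1.4849916
310 229 [ 0.3965 -0.1755  0.0873] 1.4325126
311 201 [ 0.5053 -0.1912  0.0319] 1.5055348
300 220 [ 0.4358 -0.1473  0.0251] 1.5008149
316 170 [ 0.6075 -0.2061  0.1043] 1.4515103
270 200 [ 0.5186 -0.0383  0.0004] 1.5402774
```

View pics/crop0.png

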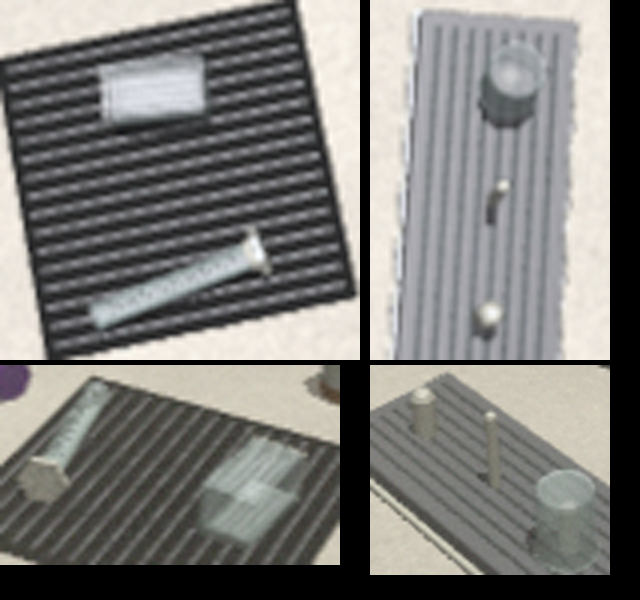

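The crop confirms the choice. The clear cylinder has its white hex foot at top (225,222) and its lip at (184,239). The jar is at top (185–212, 175–190). The thick peg's tip is at (310,228), nearest the robot. The thin peg's tip is at (313,196) in the middle, and the beaker is on the far peg.

```bash
python3 - <<'E'
from h import *
np.set_printoptions(precision=4,suppress=True)
a=np.load('top0.npz');P=pts('top',a['d']);im=a['im'].astype(int)
print('thin tip top',ray('top',313.2,196.5,.118),'scene',ray('scene',220.3,206,.118))
print('thick tip top',ray('top',309.75,228.2,.083),'scene',ray('scene',197.7,199,.083))
def rect(m,n):
    c=cv2.findContours(m.astype(np.uint8),0,1)[0]; c=max(c,key=cv2.contourArea); r=cv2.minAreaRect(c); print(n,'px rect',r); return cv2.boxPoints(r), c
bright=im.min(2)>105
for n,(x,y,w,h),z in(('jar',(176,168,44,30),.045),('cyl',(176,212,60,34),.022)):
    m=np.zeros((384,512),bool);m[y:y+h,x:x+w]=1
    mz=m&(P[...,2]>z); mb=m&bright
    print(n,mz.sum(),mb.sum(), 'z med',np.median(P[mz][:,2]))
    for k,mm in(('z',mz),('b',mb)):
        b,c=rect(mm,n+k)
        print(np.array([ray('top',u,v,{'jar':.056,'cyl':.025}[n]) for u,v in b])[:,:2].tolist())
    q=P[mz]; r=cv2.minAreaRect(q[:,:2].astype(np.float32)); print('world rect',r)
# bin cyl heights along axis
m=np.zeros((384,512),bool);m[212:246,176:236]=1;q=P[m&(P[...,2]>.02)]
for y in np.arange(.1,.3,.02):
    s=q[(q[:,1]>=y)&(q[:,1]<y+.02)]
    if len(s):print(y,len(s),s.mean(0),s.max(0))
mat=P[170:240,175:235].reshape(-1,3); print('mat z lowquant',np.percentile(mat[:,2],[5,25,50]))
E
```

```text
thin tip top [ 0.5088 -0.1891  0.118 ] scene [ 0.512  -0.1883  0.118 ]
thick tip top [ 0.3997 -0.1752  0.083 ] scene [ 0.4058 -0.178   0.083 ]
jar 357 313 z med 0.05729774094103125
jarz px rect ((198.24794006347656, 181.10546875), (13.870734214782715, 25.80480194091797), 83.9909896850586)
[[0.6130093388257026, 0.2793739614036399], [0.620232530345391, 0.1828920271951008], [0.5674339288818573, 0.17796392019965093], [0.560264526687915, 0.2738656898112802]]
jarb px rect ((197.5, 182.5), (13.0, 25.0), 90.0)
[[0.6112807249306336, 0.2782076216191297], [0.6082317985075405, 0.1843308731539998], [0.5587552052364981, 0.18478761797966134], [0.5617400276730853, 0.2781367060028869]]
world rect ((0.4766445755958557, 0.11093497276306152), (0.4252908229827881, 0.10235993564128876), 45.58273696899414)
cyl 343 386 z med 0.035202714003013565
cylz px rect ((204.02259826660156, 228.99264526367188), (11.69771957397461, 46.17270278930664), 71.99583435058594)
[[0.4099976900228717, 0.30166685269807325], [0.45850529734973056, 0.13643742010938034], [0.4163267279556161, 0.12354373109372532], [0.36823988768896987
[... 326 characters left out ...]
39072683453559875, 0.12932607531547546), (0.3116592466831207, 0.12146798521280289), 74.80087280273438)
0.12000000000000001 35 [0.433  0.1336 0.0407] [0.4558 0.1397 0.0522]
0.14 40 [0.4312 0.1503 0.0377] [0.4549 0.16   0.052 ]
0.16000000000000003 37 [0.4228 0.1701 0.0368] [0.4373 0.1782 0.0449]
0.18000000000000002 44 [0.4153 0.1905 0.0351] [0.4304 0.1999 0.0425]
0.2 39 [0.4076 0.2111 0.0336] [0.4238 0.2193 0.0404]
0.22000000000000003 38 [0.4008 0.23   0.0333] [0.4168 0.2377 0.0397]
0.24000000000000002 39 [0.3938 0.249  0.0333] [0.4102 0.2597 0.04  ]
0.26 43 [0.3866 0.2695 0.0317] [0.4032 0.28   0.0423]
0.28 20 [0.3817 0.2852 0.0335] [0.3929 0.2903 0.0426]
mat z lowquant [0.002  0.0057 0.0083]
```

>>> carry_out([
  [0,0,-0.8,35.7,-25.4,-7,0],
  [0,0,-0.8,35.7,-25.4,-7,0],
  [0,0,-0.8,35.7,-25.4,-7,0],
  [0,0,-0.8,35.7,-25.4,-7,0],
  [0,0,-0.8,35.7,-25.4,-7,0],
  [0,0,-0.8,35.7,-25.4,-7,0],
  [0,0,-0.8,35.7,-25.4,-7,0],
  [0,0,-0.8,35.7,-25.4,-7,0],
  [0,0,-0.8,35.7,-25.4,-7,0],
  [0,0,-1.6,45.4,-68.6,8,0],
  [0,0,-1.6,45.4,-68.6,8,0],
  [0,0,-1.6,45.4,-68.6,8,0],
  [0,0,-1.6,45.4,-68.6,8,0],
  [0,0,-1.6,45.4,-68.6,8,0],
  [0,0,-1.6,45.4,-68.6,8,0],
  [0,0,-1.6,45.4,-68.6,8,0],
  [0,0,-1.6,45.4,-68.6,8,0],
  [0,0,-1.6,45.4,-68.6,8,0],
  [0,0,-1.6,45.4,-68.6,8,0],
  [0,0,-1.6,45.4,-68.6,8,0],
], grip_force=50)

```text
clock: 1.77
tcp_pos: [0.4147, 0.1391, 0.1658]
eef_rot: [[-0.32, 0.947, 0.0], [0.947, 0.32, 0.0], [-0.0, 0.0, -1.0]]
wrist_force: [1.4, -0.7, 0.7]
width: 0.998
finger_force: 0.0
```

```bash
cat >> h.py <<'E'
np.set_printoptions(precision=4,suppress=True)
def st():
    o=manip.get_obs(); print(o['clock'],'q',o['joint_pos'],'tcp',o['tcp_pos'],'w',o['width'],'F',o['wrist_force'],o['finger_force']); print(o['eef_rot'])
    import json; open('log.txt','a').write(json.dumps([list(map(float,o['joint_pos'])),list(map(float,o['tcp_pos'])),o['eef_rot'].tolist()])+'\n')
    return o
E
python3 - <<'E'
from h import *
st()
m=np.array([-.33,.943,-.03]);c=np.array([.41,.2115,.0235])
for s in(-.085,.085):
  print('scene',proj('scene',c+s*m),'top',proj('top',c+s*m))
print(ray('scene',271.2,173.7,.026),ray('scene',285,149.2,.021))
E
```

```text
1.7667 q [ 0.1532 -0.3763  2.103  -0.      1.4144 -0.173 ] tcp [0.4147 0.1391 0.1658] w 0.9975802990940309 F [ 1.4062 -0.7377  0.7115] 0.0
[[-0.3204  0.9473  0.0004]
 [ 0.9473  0.3204  0.    ]
 [-0.0001  0.0004 -1.    ]]
scene (np.float64(270.4548164854765), np.float64(173.95739496519363)) top (np.float64(225.58464373384652), np.float64(221.6591232524932))
scene (np.float64(284.6536774171314), np.float64(152.01810520251257)) top (np.float64(183.1253314456505), np.float64(238.0786986164203))
[0.439  0.1344 0.026 ] [0.3703 0.3098 0.021 ]
```

>>> carry_out([
  [0,0,0,0,0,0,0],
  [0,0,0,0,0,0,0],
  [0,0,0,0,0,0,0],
])

```text
clock: 2.02
tcp_pos: [0.4152, 0.137, 0.1662]
eef_rot: [[-0.321, 0.947, -0.001], [0.947, 0.321, -0.001], [-0.0, -0.001, -1.0]]
wrist_force: [-0.0, 0.5, 1.1]
width: 0.999
finger_force: 0.0
```

>>> carry_out([
  [0,0,0,5.2,1.9,0,0],
  [0,0,0,5.2,1.9,3,0],
  [0,0,0,5.2,1.9,7,0],
  [0,0,0,5.2,1.9,11,0],
  [0,0,0,5.2,1.9,13.5,0],
  [0,0,0,5.2,1.9,15,0],
  [0,0,0,5.2,1.9,15.4,0],
  [0,0,0,5.2,1.9,15.4,0],
  [0,0,0,5.2,1.9,15.4,1],
  [0,0,0,5.2,1.9,15.4,1],
  [0,0,0,5.2,1.9,15.4,1],
  [0,0,0,5.2,1.9,15.4,1],
  [0,0,0,5.2,1.9,15.4,1],
  [0,0,0,5.2,1.9,15.4,1],
  [0,0,0,5.2,1.9,15.4,1],
  [0,0,0,5.2,1.9,15.4,1],
], grip_force=50)

```text
clock: 3.35
tcp_pos: [0.4177, 0.1927, 0.0136]
eef_rot: [[-0.321, 0.947, 0.002], [0.947, 0.321, 0.0], [-0.0, 0.002, -1.0]]
wrist_force: [-0.5, -0.1, 5.6]
width: 0.279
finger_force: 50.2
```

```bash
python3 -c "
from h import *
st()"
```

```text
3.35 q [ 0.2703 -0.0967  2.1532 -0.0001  1.0833 -0.0559] tcp [0.4177 0.1927 0.0136] w 0.2788239497327558 F [-0.471  -0.0953  5.5762] 50.204530991613865
[[-0.3205  0.9472  0.0018]
 [ 0.9472  0.3205  0.0004]
 [-0.0002  0.0018 -1.    ]]
```

>>> carry_out([
  [0,0,0,0,0,-1,1],
  [0,0,0,0,0,-4,1],
  [0,0,0,0,0,-8,1],
  [0,0,0,0,0,-12,1],
  [0,0,0,0,0,-16,1],
  [0,0,0,0,0,-20,1],
  [0,0,0,0,0,-24,1],
  [0,-0.1,0,0,0,-26,1],
  [0,-0.2,0,0,0,-26,1],
  [0,-0.3,0,0,0,-26,1],
  [0,-0.4,0,0,0,-26,1],
  [0,-0.5,0,0,0,-26,1],
])

```text
clock: 4.35
tcp_pos: [0.4166, 0.1927, 0.2735]
eef_rot: [[-0.28, 0.947, 0.156], [0.83, 0.32, -0.457], [-0.483, 0.002, -0.876]]
wrist_force: [-0.9, 0.1, -1.8]
width: 0.278
finger_force: 49.5
```

```bash
python3 -c "
from h import *
st()"
```

```text
4.35 q [ 0.5583 -0.2794  1.9061 -0.4907  1.6313  0.2315] tcp [0.4166 0.1927 0.2735] w 0.2778289752838807 F [-0.9262  0.0681 -1.8464] 49.46270290296525
[[-0.2797  0.9473  0.1563]
 [ 0.8298  0.3204 -0.457 ]
 [-0.483   0.0019 -0.8756]]
```

```bash
cat > k.py <<'E'
from h import *
import json
from scipy.spatial.transform import Rotation as Ro
from scipy.optimize import least_squares
Rz=lambda a:Ro.from_euler('z',a).as_matrix();Ry=lambda a:Ro.from_euler('y',a).as_matrix()
def fk(q,p,s):
    # p: h,L1,a3,L2,wx,wy,Lt
    l4=np.array([p[4],p[5],p[6]]);A=Rz(q[0]);B=A@Ry(q[1]);C=B@Ry(q[2]);D=C@Rz(s*q[3]);E=D@Ry(q[4])
    x=A@[0,0,p[0]]+B@[0,0,p[1]]+C@[p[2],0,p[3]]+E@l4
    return x,E@Rz(s*q[5])
def data():
    L=[json.loads(l) for l in open('log.txt')]
    L.append([[-1.39302,.05331,1.61414,0,1.47602,-.11898],[.18267,-.59712,.23018],[[.95629,.29242,-.00033],[.29242,-.95629,.00185],[.00023,-.00187,-1]]])
    return L
def fit(s=1):
    L=data();p0=np.array([.265,.444,-.11,.47,.0,.08,.3])
    f=lambda p:np.r_[np.concatenate([fk(q,p,s)[0]-x for q,x,R in L]),.003*(p-p0)]
    r=least_squares(f,p0);return r.x,np.abs(f(r.x)[:-7]).max()
if __name__=='__main__':
    for s in(1,-1):
        p,e=fit(s);print(s,p,e)
        for q,x,R in data()[-2:]: print(fk(q,p,s)[0]-x); print(fk(q,p,s)[1]-np.array(R))
    print('bottles', ray('top',399,188,.1), ray('top',130,195,.06))
E
python3 k.py
```

```text
1 [0.2364 0.4251 0.0848 0.6605 0.0515 0.073  0.2699] 0.015093270249613322
[ 0.0016 -0.0036 -0.0151]
[[-0.6676 -1.227  -0.    ]
 [-1.1501  0.5094 -0.    ]
 [ 0.4811 -0.4849  0.    ]]
[-0.0012 -0.      0.0128]
[[-1.2487  0.6639 -0.    ]
 [ 0.6639  1.2487 -0.    ]
 [ 0.0016  0.0021  0.    ]]
-1 [-0.3773  0.4672  0.0193  0.6384  0.0502  0.0729 -0.2339] 0.02495252722157293
[ 0.0198  0.0243 -0.0121]
[[-0.4238 -1.5702 -0.4984]
 [-1.5405  0.295   0.798 ]
 [ 0.4811  0.4811  0.    ]]
[-0.0033  0.011   0.0122]
[[-1.0151  0.7059 -0.    ]
 [ 0.7059  1.0151 -0.    ]
 [ 0.0016  0.0016  0.    ]]
bottles [ 0.5327 -0.5003  0.1   ] [0.5449 0.4822 0.06  ]
```

```bash
cat > k.py <<'E'
from h import *
import json
from scipy.spatial.transform import Rotation as Ro
from scipy.optimize import least_squares
Rz=lambda a:Ro.from_euler('z',a).as_matrix();Ry=lambda a:Ro.from_euler('y',a).as_matrix()
P0=np.array([0,.265, 0,0,.444, 0,.0,.5, 0,0, 0,.07,.27])
W=np.array([.02,.003,.02,.01,.003,.005,.01,.003,.01,.01,.005,.005,.003])
def fk(q,p,c=0):
    A=Rz(q[0]);B=A@Ry(q[1]);C=B@Ry(q[2]);D=C@Rz(q[3]);E=D@Ry(q[4])
    return A@[p[0],0,p[1]]+B@p[2:5]+C@p[5:8]+D@[p[8],p[9],0]+E@p[10:13], E@Rz(q[5]+c)
def data():
    L=[json.loads(l) for l in open('log.txt')]
    L.append([[-1.39302,.05331,1.61414,0,1.47602,-.11898],[.18267,-.59712,.23018],[[.95629,.29242,-.00033],[.29242,-.95629,.00185],[.00023,-.00187,-1]]])
    return L
def fit():
    L=data()
    f=lambda p:np.r_[np.concatenate([fk(q,p)[0]-x for q,x,R in L]),W*(p-P0)]
    r=least_squares(f,P0);q,x,R=L[0];M=fk(q,r.x)[1].T@np.array(R);c=np.arctan2(M[1,0],M[0,0])
    return r.x,c,np.abs(f(r.x)[:-13]).max()
lo=np.array([-3.01,-1.01,.06,-1.02,.09,-3.14]);hi=np.array([3.01,2.22,2.58,4.17,2.62,3.14])
def ik(x,R,p,c,seed):
    f=lambda q:np.r_[(fk(q,p,c)[0]-x)*3,(fk(q,p,c)[1]-R).ravel()]
    r=least_squares(f,np.clip(seed,lo+.01,hi-.01),bounds=(lo,hi));return r.x,np.abs(r.fun).max()
E
python3 - <<'E'
from k import *
p,c,e=fit();print(p,c,e)
for q,x,R in data(): print(np.abs(fk(q,p,c)[1]-np.array(R)).max())
g=.105
for nm,pk,h in(('thin',[.5105,-.1885],.13),('thick',[.403,-.1765],.09)):
  for H in(h,h+.1):
   for deg in range(-60,151,30):
    a=np.radians(deg);z=np.array([np.cos(a),np.sin(a),0]);x=np.array([0,0,-1.]);R=np.c_[x,np.cross(z,x),z]
    X=np.r_[pk,H]+.0187*z;best=(9,)
    for s in([-.5,.3,1.8,1.57,1.5,1.57],[-.3,.3,1.8,2.8,.6,2.8],[-.3,.5,1.8,1.57,1.5,-1.57],[-.3,.3,1.8,3,.6,-1],[-.3,.3,1.8,.3,.6,0]):
        q,r=ik(X,R,p,c,s)
        if r<best[0]-1e-4:best=(r,q)
    print(nm,H,deg,'%.4f'%best[0],best[1])
E
```

```text
[ 0.0027  0.2376  0.      0.0368  0.4264  0.0953  0.0368  0.6099  0.0004
 -0.0139  0.0028  0.0145  0.2791] 1.5707963267948963 1.9438659154380478e-05
3.3306690738754696e-16
2.936019483090746e-16
4.343313902976931e-16
7.160087509409257e-06
thin 0.13 -60 0.0169 [-0.1139  0.1474  2.3201  4.17    1.1899  1.0066]
thin 0.13 -30 0.0000 [-0.4542 -0.0644  2.5322  3.2303  0.899   1.5155]
thin 0.13 0 0.0000 [-0.8858 -0.0066  2.4769  2.1399  1.1663  2.1223]
thin 0.13 30 0.0000 [-1.0151  0.2269  2.2078  1.5952  1.5499  2.2775]
thin 0.13 60 0.0000 [-0.9586  0.4504  1.8928  1.2572  1.8774  2.3203]
thin 0.13 90 0.0000 [-0.8287  0.6385  1.5998  0.977   2.1882  2.2796]
thin 0.13 120 0.0000 [-0.6696  0.7775  1.3733  0.6265  2.4615  2.0834]
thin 0.13 150 0.0000 [-0.5012  0.8471  1.2576  0.0441  2.6073  1.6087]
thin 0.23 -60 0.0549 [-0.1628 -0.1345  2.3781  4.17    1.0528  0.8351]
thin 0.23 -30 0.0074 [-0.4501 -0.4843  2.58    3.2895  0.5298  1.4429]
thin 0.23 0 0.0000 [-0.8877 -0.3969  2.5246  1.9771  1.0053  2.4651]
thin 0.23 30 0.0000 [-1.0151 -0.0398  2.2396  1.5897  1.5449  2.5124]
thin 0.23 60 0.000
[... 705 characters left out ...]
 0.0000 [-0.7563  0.6908  1.6128  0.4208  2.3632  1.8793]
thick 0.09 150 0.0000 [-0.5604  0.739   1.5304 -0.0572  2.4422  1.527 ]
thick 0.19 -60 0.0498 [-0.1523 -0.2607  2.58    4.17    1.1101  0.8915]
thick 0.19 -30 0.2562 [-0.4794 -0.8618  2.58   -1.02    0.09   -0.5408]
thick 0.19 0 0.1141 [-1.1912 -0.292   2.58    1.8025  1.3336  2.394 ]
thick 0.19 30 0.0000 [-1.2554 -0.1195  2.409   1.4326  1.727   2.412 ]
thick 0.19 60 0.0000 [-1.1256  0.1833  2.096   1.1504  2.0153  2.3367]
thick 0.19 90 0.0000 [-0.9487  0.3854  1.8358  0.8696  2.2741  2.2244]
thick 0.19 120 0.0000 [-0.756   0.5151  1.6517  0.4905  2.4861  1.9713]
thick 0.19 150 0.0000 [-0.5605  0.5708  1.5689 -0.0684  2.5717  1.5132]
```

```bash
cat > plan.py <<'E'
from k import *
def target(pk,deg,H,tilt,off):
    a=np.radians(deg);d=np.array([np.cos(a),np.sin(a),0]);dn=np.array([0,0,-1.])
    x=dn*np.cos(tilt)-d*np.sin(tilt);z=d*np.cos(tilt)+dn*np.sin(tilt)
    return np.r_[pk,H]+off*d, np.c_[x,np.cross(z,x),z]
def rel(X,R,X0,R0): return np.r_[Ro.from_matrix(R0.T@R).as_rotvec(),(R0.T@(X-X0))*100]
def wps(qa,qb,n,a,b,p,c):
    o=manip.get_obs();q=o['joint_pos'];x0,R0=fk(q,p,c);print('bias',x0-o['tcp_pos'])
    for k in range(a,b+1):
        x,R=fk(qa+(qb-qa)*k/n,p,c);print(k,np.round(rel(x,R,x0,R0),2).tolist(),'z',round(x[2],3),x[:2])
E
python3 - <<'E'
from plan import *
p,c,e=fit();o=manip.get_obs();q=o['joint_pos']
X,R=target([.5105,-.1885],60,.26,.035,.011)
qb,r=ik(X,R,p,c,[-.9583,.2522,1.9177,1.3147,1.926,2.4962]);print(qb,r)
np.savez('pl.npz',qa=q,qb=qb)
wps(q,qb,12,1,6,p,c)
E
```

```text
[-0.9705  0.1871  1.91    1.3031  1.9346  2.5577] 6.886278214324193e-10
bias [ 0.  0. -0.]
1 [0.16, 0.12, 0.28, -0.24, -0.91, 3.93] z 0.24 [0.4148 0.1698]
2 [0.33, 0.23, 0.57, -0.41, -1.7, 7.05] z 0.214 [0.4127 0.1516]
3 [0.52, 0.31, 0.85, -0.68, -2.18, 9.44] z 0.194 [0.4125 0.1369]
4 [0.73, 0.39, 1.13, -1.23, -2.25, 11.2] z 0.181 [0.4162 0.1241]
5 [0.95, 0.45, 1.4, -2.27, -1.89, 12.48] z 0.175 [0.4245 0.1107]
6 [1.19, 0.51, 1.65, -4.01, -1.16, 13.44] z 0.175 [0.4378 0.0943]
```

>>> carry_out([
  [0.16,0.12,0.28,-0.2,-0.9,3.9,1],
  [0.16,0.12,0.28,-0.2,-0.9,3.9,1],
  [0.16,0.12,0.28,-0.2,-0.9,3.9,1],
  [0.33,0.23,0.57,-0.4,-1.7,7.0,1],
  [0.33,0.23,0.57,-0.4,-1.7,7.0,1],
  [0.33,0.23,0.57,-0.4,-1.7,7.0,1],
  [0.52,0.31,0.85,-0.7,-2.2,9.4,1],
  [0.52,0.31,0.85,-0.7,-2.2,9.4,1],
  [0.52,0.31,0.85,-0.7,-2.2,9.4,1],
  [0.73,0.39,1.13,-1.2,-2.2,11.2,1],
  [0.73,0.39,1.13,-1.2,-2.2,11.2,1],
  [0.73,0.39,1.13,-1.2,-2.2,11.2,1],
  [0.95,0.45,1.4,-2.3,-1.9,12.5,1],
  [0.95,0.45,1.4,-2.3,-1.9,12.5,1],
  [0.95,0.45,1.4,-2.3,-1.9,12.5,1],
  [1.19,0.51,1.65,-4.0,-1.2,13.4,1],
  [1.19,0.51,1.65,-4.0,-1.2,13.4,1],
  [1.19,0.51,1.65,-4.0,-1.2,13.4,1],
])

```text
clock: 5.85
tcp_pos: [0.4376, 0.0936, 0.174]
eef_rot: [[0.916, -0.146, -0.373], [0.054, -0.878, 0.476], [-0.397, -0.456, -0.796]]
wrist_force: [-0.0, 0.0, -1.1]
width: 0.28
finger_force: 49.6
```

```bash
python3 - <<'E'
from plan import *
st()
p,c,e=fit();print(e);o=manip.get_obs();q=o['joint_pos']
X,R=target([.5105,-.1885],60,.26,.035,.011)
qb,r=ik(X,R,p,c,[-.9583,.2522,1.9177,1.3147,1.926,2.4962]);print(qb,r)
wps(q,qb,6,1,6,p,c)
E
```

```text
5.85 q [-0.2097 -0.0426  1.9058  0.4086  1.7875  1.3962] tcp [0.4376 0.0936 0.174 ] w 0.27996015769843136 F [-0.0159  0.0469 -1.1162] 49.64027806185186
[[ 0.9161 -0.1462 -0.3732]
 [ 0.054  -0.8777  0.4762]
 [-0.3972 -0.4564 -0.7962]]
7.303835827920935e-06
[-0.973   0.1861  1.9071  1.303   1.9378  2.5612] 6.977182165357476e-10
bias [ 0. -0.  0.]
1 [0.21, 0.01, 0.27, 1.25, 1.43, -2.16] z 0.18 [0.455  0.0714]
2 [0.43, 0.01, 0.53, 2.46, 3.32, -5.17] z 0.19 [0.4746 0.0412]
3 [0.66, -0.03, 0.77, 3.44, 5.9, -8.92] z 0.205 [0.4938 0.0012]
4 [0.9, -0.08, 0.98, 3.92, 9.31, -13.27] z 0.222 [ 0.5094 -0.0491]
5 [1.15, -0.17, 1.15, 3.63, 13.64, -17.97] z 0.24 [ 0.518  -0.1097]
6 [1.4, -0.27, 1.28, 2.29, 18.86, -22.75] z 0.26 [ 0.516 -0.179]
```

>>> carry_out([
  [0.21,0.01,0.27,1.2,1.4,-2.2,1],
  [0.21,0.01,0.27,1.2,1.4,-2.2,1],
  [0.21,0.01,0.27,1.2,1.4,-2.2,1],
  [0.43,0.01,0.53,2.5,3.3,-5.2,1],
  [0.43,0.01,0.53,2.5,3.3,-5.2,1],
  [0.43,0.01,0.53,2.5,3.3,-5.2,1],
  [0.66,-0.03,0.77,3.4,5.9,-8.9,1],
  [0.66,-0.03,0.77,3.4,5.9,-8.9,1],
  [0.66,-0.03,0.77,3.4,5.9,-8.9,1],
  [0.9,-0.08,0.98,3.9,9.3,-13.3,1],
  [0.9,-0.08,0.98,3.9,9.3,-13.3,1],
  [0.9,-0.08,0.98,3.9,9.3,-13.3,1],
  [1.15,-0.17,1.15,3.6,13.6,-18,1],
  [1.15,-0.17,1.15,3.6,13.6,-18,1],
  [1.15,-0.17,1.15,3.6,13.6,-18,1],
  [1.4,-0.27,1.28,2.3,18.9,-22.7,1],
  [1.4,-0.27,1.28,2.3,18.9,-22.7,1],
  [1.4,-0.27,1.28,2.3,18.9,-22.7,1],
  [1.4,-0.27,1.28,2.3,18.9,-22.7,1],
  [1.4,-0.27,1.28,2.3,18.9,-22.7,1],
])

```text
clock: 7.52
tcp_pos: [0.5165, -0.1774, 0.2593]
eef_rot: [[-0.018, -0.87, 0.493], [-0.037, 0.494, 0.869], [-0.999, -0.002, -0.042]]
wrist_force: [-0.0, -0.2, -0.3]
width: 0.276
finger_force: 49.9
```

```bash
python3 - <<'E'
from plan import *
st()
S=[]
for n,x,y,w,h,k in(('scene',150,130,130,150,4),('top',270,130,80,120,4)):
    im,d=manip.get_image(n);np.savez(n+'1.npz',im=im,d=d)
    S.append(cv2.resize(im[y:y+h,x:x+w,::-1],(w*3,h*3),interpolation=cv2.INTER_CUBIC) if n=='scene' else cv2.resize(im[y:y+h,x:x+w,::-1],(w*4,h*4),interpolation=cv2.INTER_CUBIC)[:450])
H=np.hstack([S[0],S[1][:450]]);cv2.imwrite('pics/c1.png',np.clip(H*1.4,0,255).astype(np.uint8));print(H.shape)
E
```

```text
7.5167 q [-0.9691  0.1864  1.9044  1.2961  1.9375  2.5584] tcp [ 0.5165 -0.1774  0.2593] w 0.27550172282935087 F [-0.0013 -0.1874 -0.3153] 49.8574382532388
[[-0.0185 -0.8697  0.4933]
 [-0.0374  0.4937  0.8688]
 [-0.9991 -0.0024 -0.0416]]
(450, 710, 3)
```

View pics/c1.png

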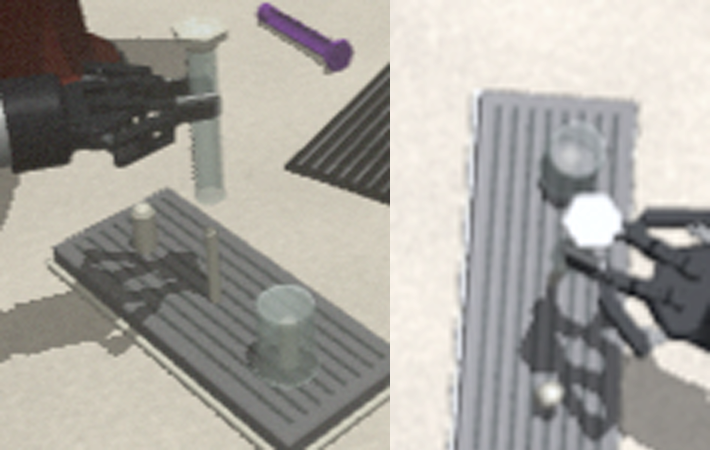

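The cylinder hangs mouth down over the thin peg. In the scene view its mouth is at about (220.3,195.7) and its foot at (216.7,140). In the top view the foot is at (320.5,185). The scene view puts the thin peg's tip at about (220.4,207).

```bash
python3 - <<'E'
from plan import *
a=np.load('top1.npz');im=a['im'].astype(int);P=pts('top',a['d'])
m=np.zeros((384,512),np.uint8);m[170:200,305:335]=(im[170:200,305:335].min(2)>130)
n,l,s,ce=cv2.connectedComponentsWithStats(m);i=1+s[1:,4].argmax();print('foot top',ce[i],s[i]);print(np.median(P[l==i],0))
u,v=ce[i]
for z in(.32,.325,.33):print('top foot',z,ray('top',u,v,z))
b=np.load('scene1.npz');im=b['im'].astype(int);P=pts('scene',b['d'])
for v in (144,150,155,172,178,184,190,194):
    r=im[v,205:232].sum(1);dz=P[v,205:232]
    mk=np.linalg.norm(dz[:,:2]-[.51,-.188],axis=1)<.045
    us=np.where(mk)[0]+205
    print(v,us.min() if len(us) else 0,us.max() if len(us) else 0, dz[mk].mean(0) if len(us) else '')
for v in(208,212,216,222,228):
    dz=P[v,212:229];mk=(np.linalg.norm(dz[:,:2]-[.51,-.188],axis=1)<.015)&(dz[:,2]>.04);us=np.where(mk)[0]+212;print('peg',v,us,dz[mk].mean(0) if len(us) else '')
print('mouth',[ray('scene',220.3,195.7,z) for z in(.15,.155)])
for z in(.32,.325):print('sc foot',ray('scene',216.7,140,z))
# expected projections
for pk in([.5105,-.1885],):
  for z in(.035,.12,.155,.325):print(z,proj('scene',[*pk,z]),proj('top',[*pk,z]))
E
```

```text
foot top [320.3121 184.7006] [313 178  15  14 157]
[ 0.5132 -0.1859  0.3261]
top foot 0.32 [ 0.5132 -0.1862  0.32  ]
top foot 0.325 [ 0.5123 -0.1855  0.325 ]
top foot 0.33 [ 0.5114 -0.1847  0.33  ]
144 209 222 [ 0.5235 -0.1997  0.3209]
150 212 222 [ 0.5187 -0.1917  0.299 ]
155 211 222 [ 0.5154 -0.1915  0.2835]
172 214 223 [ 0.5189 -0.1922  0.2351]
178 214 223 [ 0.5182 -0.1931  0.2167]
184 215 224 [ 0.5192 -0.192   0.1976]
190 215 224 [ 0.5188 -0.1923  0.1781]
194 215 225 [ 0.5179 -0.1917  0.1642]
peg 208 [218 219 220 221 222] [ 0.5144 -0.1922  0.1147]
peg 212 [219 220 221 222] [ 0.5151 -0.1921  0.1007]
peg 216 [219 220 221 222] [ 0.5141 -0.1923  0.0859]
peg 222 [220 221 222 223] [ 0.5158 -0.1918  0.0642]
peg 228 [220 221 222 223] [ 0.5151 -0.1929  0.0418]
mouth [array([ 0.5101, -0.1837,  0.15  ]), array([ 0.5149, -0.1882,  0.155 ])]
sc foot [ 0.5108 -0.1829  0.32  ]
sc foot [ 0.5174 -0.1891  0.325 ]
0.035 (np.float64(221.54121175190954), np.float64(228.25759155807032)) (np.float64(310.30124257668587), np.float64(199.5194018507236))
0.12 (np.float64(219.81307248103732), np.float64(205.26089090679477)) (np.float64(313.0767973448256), np.float64(195.93241001799134))
0.155 (np.float64(219.0500379460693), np.float64(195.10703520603985)) (np.float64(314.3172231818174), np.float64(194.32934406610528))
0.325 (np.float64(214.8338754124565), np.float64(139.00170312034558)) (np.float64(321.34151728303857), np.float64(185.2514884024328))
```

>>> carry_out([
  [0,0,0,0,0,-0.3,1],
  [0,0,0,0,0,-0.3,1],
  [0,0,0,1,0,-0.26,1],
  [0,0,0,2,0,-0.22,1],
  [0,0,0,3,0,-0.17,1],
  [0,0,0,4,0,-0.13,1],
  [0,0,0,5,0,-0.09,1],
  [0,0,0,6,0,-0.05,1],
  [0,0,0,7,0,0,1],
  [0,0,0,8,0,0.04,1],
  [0,0,0,9,0,0.08,1],
  [0,0,0,9,0,0.08,1],
])

```text
clock: 8.62
tcp_pos: [0.5152, -0.1797, 0.1675]
eef_rot: [[-0.021, -0.869, 0.494], [-0.035, 0.494, 0.869], [-0.999, 0.001, -0.04]]
wrist_force: [-0.8, -0.7, -1.5]
width: 0.276
finger_force: 49.8
```

```bash
python3 - <<'E'
from plan import *
st()
b,d=manip.get_image('scene');a,_=manip.get_image('top')
S=[cv2.resize(b[130:280,150:280,::-1],None,fx=3,fy=3,interpolation=cv2.INTER_CUBIC),cv2.resize(a[130:242,270:350,::-1],None,fx=4,fy=4,interpolation=cv2.INTER_CUBIC)]
S[1]=np.vstack([S[1],np.zeros((2,320,3),np.uint8)]);cv2.imwrite('pics/c2.png',np.clip(np.hstack(S)*1.4,0,255).astype(np.uint8))
P=pts('scene',d)
for v in (165,170,175,200,205,208,212):
    dz=P[v,205:235];mk=np.linalg.norm(dz[:,:2]-[.51,-.188],axis=1)<.035;us=np.where(mk)[0]+205;print(v,us.min(),us.max(),dz[mk].mean(0))
E
```

```text
8.6167 q [-0.9734  0.3557  1.8974  1.239   1.8927  2.3964] tcp [ 0.5152 -0.1797  0.1675] w 0.27629464765079637 F [-0.8499 -0.6796 -1.5252] 49.840625622309744
[[-0.0207 -0.8693  0.4938]
 [-0.0345  0.4943  0.8686]
 [-0.9992  0.0009 -0.0403]]Traceback (most recent call last):
  File "<stdin>", line 8, in <module>
    return umr_minimum(a, axis, None, out, keepdims, initial, where)
ValueError: zero-size array to reduction operation minimum which has no identity
```

View pics/c2.png

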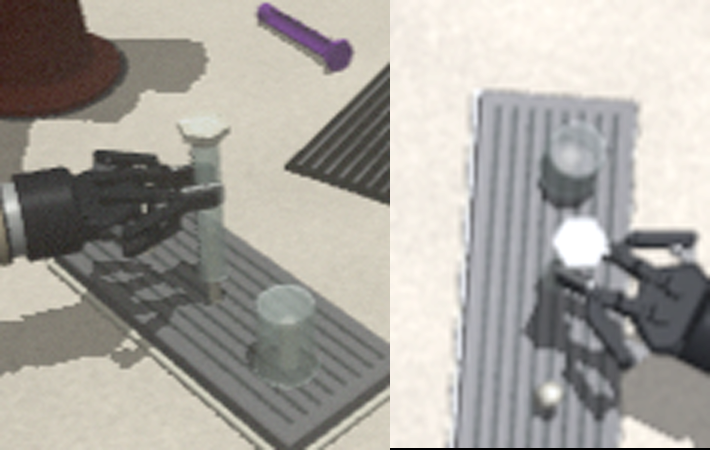

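The peg is inside the bore. The cylinder mouth is at crop (212,300), just above the deck, and the forces are nil.

>>> carry_out([
  [0,0,0,0.8,0,0.03,1],
  [0,0,0,1.6,0,0.06,1],
  [0,0,0,2.2,0,0.09,1],
  [0,0,0,2.5,0,0.1,1],
  [0,0,0,2.7,0,0.11,1],
  [0,0,0,2.8,0,0.11,1],
  [0,0,0,2.9,0,0.12,1],
  [0,0,0,2.9,0,0.12,1],
])

```text
clock: 9.38
tcp_pos: [0.5158, -0.1804, 0.1408]
eef_rot: [[-0.018, -0.869, 0.494], [-0.037, 0.494, 0.869], [-0.999, -0.003, -0.041]]
wrist_force: [-0.7, 0.6, -0.8]
width: 0.277
finger_force: 49.8
```

>>> carry_out([
  [0,0,0,0.1,0,0,1],
  [0,0,0,0.2,0,0,1],
  [0,0,0,0.3,0,0,1],
  [0,0,0,0.4,0,0,1],
  [0,0,0,0.4,0,0,1],
])

```text
clock: 9.8
tcp_pos: [0.5157, -0.1805, 0.1367]
eef_rot: [[-0.018, -0.869, 0.494], [-0.037, 0.494, 0.869], [-0.999, -0.003, -0.041]]
wrist_force: [-0.0, 0.4, -1.3]
width: 0.276
finger_force: 49.8
```

```bash
python3 - <<'E'
from plan import *
st()
b,d=manip.get_image('scene');a,dd=manip.get_image('top');P=pts('top',dd);im=a.astype(int)
m=np.zeros((384,512),np.uint8);m[180:205,300:335]=(im[180:205,300:335].min(2)>130)
n,l,s,ce=cv2.connectedComponentsWithStats(m);i=1+s[1:,4].argmax();print(ce[i],s[i],np.median(P[l==i],0),ray('top',*ce[i],.2))
E
```

```text
9.8 q [-0.9735  0.4187  1.8856  1.2228  1.8751  2.3421] tcp [ 0.5157 -0.1805  0.1367] w 0.27568683177637127 F [-0.0243  0.3688 -1.3122] 49.843006753362715
[[-0.0181 -0.8693  0.4939]
 [-0.037   0.4942  0.8685]
 [-0.9992 -0.0025 -0.0411]]
[315.8986 191.6449] [309 186  14  13 138] [ 0.5133 -0.1888  0.2027] [ 0.5122 -0.1882  0.2   ]
```

>>> carry_out([
  [0,0,0,0.1,0,0,1],
  [0,0,0,0.2,0,0.01,1],
  [0,0,0,0.3,0,0.01,1],
  [0,0,0,0.3,0,0.01,1],
])

```text
clock: 10.23
tcp_pos: [0.5157, -0.1806, 0.1342]
eef_rot: [[-0.017, -0.869, 0.494], [-0.036, 0.494, 0.869], [-0.999, -0.003, -0.04]]
wrist_force: [-0.8, -0.2, 1.5]
width: 0.278
finger_force: 49.9
```

>>> carry_out([
  [0,0,0,0.05,0,0,1],
  [0,0,0,0.1,0,0,1],
  [0,0,0,0.1,0,0,1],
])

```text
clock: 10.48
tcp_pos: [0.5157, -0.1808, 0.1341]
eef_rot: [[-0.015, -0.87, 0.493], [-0.036, 0.493, 0.869], [-0.999, -0.004, -0.039]]
wrist_force: [-2.0, 1.0, 5.7]
width: 0.276
finger_force: 50.0
```

>>> carry_out([
  [0,0,0,-0.08,0,0,1],
  [0,0,0,-0.08,0,0,0.7],
  [0,0,0,-0.08,0,0,0.6],
  [0,0,0,-0.08,0,0,0.5],
  [0,0,0,-0.08,0,0,0.4],
  [0,0,0,-0.08,0,0,0.4],
  [0,0,0,-0.08,0,-1,0.4],
  [0,0,0,-0.08,0,-3,0.4],
  [0,0,0,-0.08,0,-6,0.4],
  [0,0,0,-0.08,0,-9,0.4],
])

```text
clock: 11.32
tcp_pos: [0.4704, -0.2594, 0.1373]
eef_rot: [[-0.018, -0.87, 0.493], [-0.037, 0.493, 0.869], [-0.999, -0.002, -0.041]]
wrist_force: [0.4, -0.3, 0.4]
width: 0.599
finger_force: 0.0
```

```bash
python3 - <<'E'
from plan import *
st()
b,d=manip.get_image('scene');a,dd=manip.get_image('top');P=pts('top',dd);im=a.astype(int)
S=[cv2.resize(b[130:280,150:280,::-1],None,fx=3,fy=3,interpolation=cv2.INTER_CUBIC),cv2.resize(a[130:242,270:350,::-1],None,fx=4,fy=4,interpolation=cv2.INTER_CUBIC)]
S[1]=np.vstack([S[1],np.zeros((2,320,3),np.uint8)]);cv2.imwrite('pics/c3.png',np.clip(np.hstack(S)*1.4,0,255).astype(np.uint8))
m=np.zeros((384,512),np.uint8);m[180:205,300:335]=(im[180:205,300:335].min(2)>130)
n,l,s,ce=cv2.connectedComponentsWithStats(m);i=1+s[1:,4].argmax();print(ce[i],s[i],np.median(P[l==i],0),ray('top',*ce[i],.2))
# jar plan: tool down above jar, x along mouth dir
p,c,e=fit();print(e)
E
```

```text
11.3167 q [-1.1094  0.4761  1.7998  1.1274  1.9811  2.3279] tcp [ 0.4704 -0.2594  0.1373] w 0.5990493068601747 F [ 0.3527 -0.3209  0.3978] 0.0
[[-0.0183 -0.8698  0.493 ]
 [-0.0369  0.4933  0.8691]
 [-0.9992 -0.0023 -0.0411]]
[316.     192.1736] [309 186  15  13 144] [ 0.5112 -0.1896  0.1996] [ 0.5104 -0.1885  0.2   ]
5.689183529389297e-06
```

View pics/c3.png

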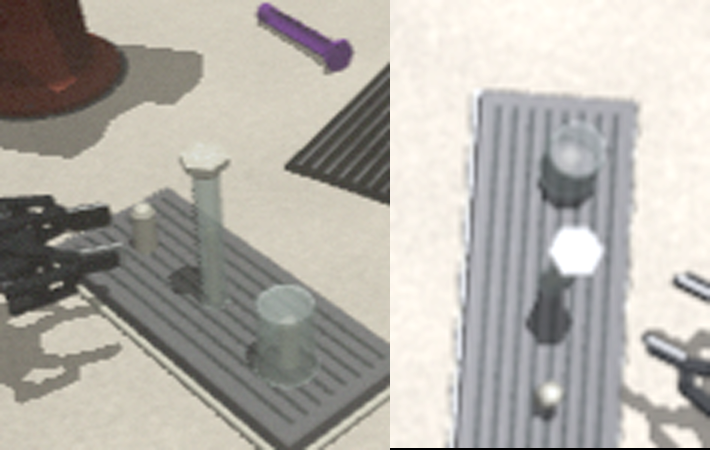

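The cylinder stands on the deck with its foot top at z≈0.200, centred over the thin peg, and the hand is clear. Now the jar.

```bash
python3 - <<'E'
from plan import *
p,c,e=fit();o=manip.get_obs();q=o['joint_pos'];x0,R0=fk(q,p,c)
q1,r1=ik(x0+[-.02,-.03,.17],R0,p,c,q);print(q1,r1)
y=np.radians(94);xx=np.array([np.cos(y),np.sin(y),0]);z=np.array([0,0,-1.]);R=np.c_[xx,np.cross(z,xx),z]
q2,r2=ik(np.array([.590,.2145,.20]),R,p,c,[.25,.1,1.9,0,1.1,.2]);print(q2,r2)
np.savez('pl2.npz',q1=q1,q2=q2)
for k in range(0,13):
    x,Rk=fk(q1+(q2-q1)*k/12,p,c);print(k,np.round(rel(x,Rk,x0,R0),2).tolist(),x, Rk[:,2])
E
```

```text
[-1.1641  0.2253  1.7606  1.2333  2.1299  2.6089] 5.524514873345154e-12
[0.2302 0.0797 1.6373 0.     1.4246 0.1604] 1.6653345369377348e-16
0 [0.0, -0.0, -0.0, -16.83, 0.15, -4.32] [ 0.4505 -0.2931  0.3081] [ 0.4978  0.8662 -0.0429]
1 [-0.12, 0.11, -0.18, -15.04, -0.23, 1.56] [ 0.4828 -0.2448  0.2877] [ 0.3949  0.9044 -0.1619]
2 [-0.26, 0.2, -0.38, -13.25, 0.02, 7.1] [ 0.5079 -0.1963  0.2674] [ 0.2828  0.9172 -0.2808]
3 [-0.42, 0.27, -0.59, -11.51, 0.76, 12.21] [ 0.5266 -0.149   0.2478] [ 0.1682  0.9021 -0.3975]
4 [-0.6, 0.31, -0.82, -9.9, 1.84, 16.88] [ 0.5403 -0.1038  0.2296] [ 0.0583  0.8585 -0.5095]
5 [-0.79, 0.32, -1.05, -8.47, 3.11, 21.14] [ 0.5502 -0.0611  0.2135] [-0.0396  0.7879 -0.6145]
6 [-1.0, 0.29, -1.28, -7.3, 4.47, 25.06] [ 0.5577 -0.0209  0.2   ] [-0.1186  0.6937 -0.7105]
7 [-1.21, 0.24, -1.52, -6.43, 5.84, 28.73] [0.5639 0.0174 0.1896] [-0.1732  0.5811 -0.7952]
8 [-1.44, 0.14, -1.76, -5.92, 7.2, 32.26] [0.5697 0.0546 0.183 ] [-0.199   0.4568 -0.867 ]
9 [-1.67, -0.0, -1.98, -5.82, 8.55, 35.78] [0.5754 0.0917 0.1804] [-0.1938  0.3285 -0.9244]
10 [-1.92, -0.19, -2.19, -6.17, 9.97, 39.37] [0.5811 0.13   0.1823] [-0.1572  0.2044 -0.9662]
11 [2.03, 0.41, 2.23, -6.99, 11.54, 43.11] [0.5863 0.1706 0.1888] [-0.0913  0.0924 -0.9915]
12 [1.84, 0.57, 1.92, -8.29, 13.39, 47.06] [0.59   0.2145 0.2   ] [-0.  0. -1.]
```

```bash
python3 - <<'E'
from plan import *
p,c,e=fit();o=manip.get_obs();q=o['joint_pos'];x0,R0=fk(q,p,c)
q1,r1=ik(x0+[-.02,-.03,.24],R0,p,c,q);print(q1,r1)
y=np.radians(94);xx=np.array([np.cos(y),np.sin(y),0]);z=np.array([0,0,-1.]);R=np.c_[xx,np.cross(z,xx),z]
q2,r2=ik(np.array([.590,.2145,.26]),R,p,c,[.25,.1,1.9,0,1.1,.2]);print(q2,r2)
np.savez('pl2.npz',q1=q1,q2=q2)
for k in range(0,6):
    x,Rk=fk(q1+(q2-q1)*k/12,p,c);print(k,np.round(rel(x,Rk,x0,R0),2).tolist(),x, Rk[:,2])
E
```

```text
[-1.1641  0.1403  1.7278  1.3066  2.1649  2.7432] 1.772895257684537e-09
[0.2302 0.0439 1.5743 0.     1.5234 0.1604] 1.4988010832439613e-14
0 [0.0, -0.0, -0.0, -23.82, 0.11, -4.62] [ 0.4505 -0.2931  0.3781] [ 0.4978  0.8662 -0.0429]
1 [-0.11, 0.11, -0.18, -22.01, -0.46, 1.3] [ 0.4847 -0.2454  0.3574] [ 0.4018  0.9016 -0.1601]
2 [-0.25, 0.2, -0.39, -20.17, -0.37, 6.92] [ 0.5115 -0.197   0.3366] [ 0.2965  0.9137 -0.2779]
3 [-0.4, 0.26, -0.6, -18.38, 0.26, 12.15] [ 0.5318 -0.1493  0.3165] [ 0.1879  0.8998 -0.3938]
4 [-0.57, 0.31, -0.83, -16.7, 1.27, 16.95] [ 0.5466 -0.1033  0.2976] [ 0.0825  0.8589 -0.5055]
5 [-0.76, 0.32, -1.06, -15.2, 2.54, 21.33] [ 0.5572 -0.0597  0.2806] [-0.0127  0.7918 -0.6107]
```

>>> carry_out([
  [0,0,0,-4,0,-1.5,0.4],
  [0,0,0,-8,0,-3,0.4],
  [0,0,0,-12,0.1,-4.5,0.4],
  [0,0,0,-16,0.1,-4.6,0.4],
  [0,0,0,-20,0.1,-4.6,0.4],
  [0,0,0,-23.8,0.1,-4.6,0.4],
  [-0.11,0.11,-0.18,-22,-0.5,1.3,0.4],
  [-0.11,0.11,-0.18,-22,-0.5,1.3,0.4],
  [-0.11,0.11,-0.18,-22,-0.5,1.3,0.4],
  [-0.25,0.2,-0.39,-20.2,-0.4,6.9,0.4],
  [-0.25,0.2,-0.39,-20.2,-0.4,6.9,0.4],
  [-0.25,0.2,-0.39,-20.2,-0.4,6.9,0.4],
  [-0.4,0.26,-0.6,-18.4,0.3,12.1,0.4],
  [-0.4,0.26,-0.6,-18.4,0.3,12.1,0.4],
  [-0.4,0.26,-0.6,-18.4,0.3,12.1,0.4],
  [-0.57,0.31,-0.83,-16.7,1.3,17,0.4],
  [-0.57,0.31,-0.83,-16.7,1.3,17,0.4],
  [-0.57,0.31,-0.83,-16.7,1.3,17,0.4],
])

```text
clock: 12.92
tcp_pos: [0.5469, -0.0973, 0.2969]
eef_rot: [[0.635, -0.768, 0.081], [-0.435, -0.268, 0.859], [-0.638, -0.581, -0.505]]
wrist_force: [-1.1, 0.6, 0.7]
width: 0.602
finger_force: 0.0
```

```bash
python3 - <<'E'
from plan import *
o=st();q2=np.load('pl2.npz')['q2'];p,c,e=fit();wps(o['joint_pos'],q2,6,1,6,p,c)
E
```

```text
12.9167 q [-0.6914  0.1026  1.6841  0.8744  1.9453  1.8837] tcp [ 0.5469 -0.0973  0.2969] w 0.6016640695039219 F [-1.0503  0.6437  0.6956] 0.0
[[ 0.6348 -0.7684  0.0814]
 [-0.4352 -0.2684  0.8594]
 [-0.6385 -0.581  -0.5048]]
bias [-0.  0.  0.]
1 [-0.21, 0.02, -0.35, -0.24, -1.22, 6.09] z 0.275 [ 0.5596 -0.0406]
2 [-0.42, -0.01, -0.71, -0.89, -2.27, 11.53] z 0.258 [0.5681 0.0118]
3 [-0.62, -0.08, -1.1, -1.93, -3.46, 16.39] z 0.247 [0.5746 0.0613]
4 [-0.83, -0.2, -1.49, -3.43, -5.0, 20.8] z 0.243 [0.5805 0.1099]
5 [-1.03, -0.37, -1.89, -5.54, -7.03, 24.95] z 0.247 [0.586  0.1601]
6 [-1.22, -0.59, -2.27, -8.47, -9.54, 29.01] z 0.26 [0.59   0.2145]
```

>>> carry_out([
  [-0.21,0.02,-0.35,-0.2,-1.2,6.1,0],
  [-0.21,0.02,-0.35,-0.2,-1.2,6.1,0],
  [-0.21,0.02,-0.35,-0.2,-1.2,6.1,0],
  [-0.42,-0.01,-0.71,-0.9,-2.3,11.5,0],
  [-0.42,-0.01,-0.71,-0.9,-2.3,11.5,0],
  [-0.42,-0.01,-0.71,-0.9,-2.3,11.5,0],
  [-0.62,-0.08,-1.1,-1.9,-3.5,16.4,0],
  [-0.62,-0.08,-1.1,-1.9,-3.5,16.4,0],
  [-0.62,-0.08,-1.1,-1.9,-3.5,16.4,0],
  [-0.83,-0.2,-1.49,-3.4,-5.0,20.8,0],
  [-0.83,-0.2,-1.49,-3.4,-5.0,20.8,0],
  [-0.83,-0.2,-1.49,-3.4,-5.0,20.8,0],
  [-1.03,-0.37,-1.89,-5.5,-7.0,24.9,0],
  [-1.03,-0.37,-1.89,-5.5,-7.0,24.9,0],
  [-1.03,-0.37,-1.89,-5.5,-7.0,24.9,0],
  [-1.22,-0.59,-2.27,-8.5,-9.5,29,0],
  [-1.22,-0.59,-2.27,-8.5,-9.5,29,0],
  [-1.22,-0.59,-2.27,-8.5,-9.5,29,0],
  [-1.22,-0.59,-2.27,-8.5,-9.5,29,0],
  [-1.22,-0.59,-2.27,-8.5,-9.5,29,0],
])

```text
clock: 14.58
tcp_pos: [0.5907, 0.2123, 0.2598]
eef_rot: [[0.093, 0.994, -0.051], [0.995, -0.091, 0.043], [0.038, -0.054, -0.998]]
wrist_force: [0.3, -0.0, -0.1]
width: 0.998
finger_force: 0.0
```

```bash
python3 - <<'E'
from plan import *
o=st();y=np.radians(94);xx=np.array([np.cos(y),np.sin(y),0]);z=np.array([0,0,-1.]);R=np.c_[xx,np.cross(z,xx),z]
for Z in(.1,.014):print(rel(np.array([.59,.2145,Z]),R,o['tcp_pos'],o['eef_rot']))
E
```

```text
14.5833 q [0.2031 0.0662 1.5525 0.0522 1.5641 0.294 ] tcp [0.5907 0.2123 0.2598] w 0.9978661276738678 F [ 0.2731 -0.0338 -0.1478] 0.0
[[ 0.0932  0.9944 -0.0507]
 [ 0.9949 -0.091   0.0428]
 [ 0.0379 -0.0545 -0.9978]]
[-0.0513 -0.0423 -0.1621 -0.3927  0.7842 15.9598]
[-0.0513 -0.0423 -0.1621 -0.719   1.2527 24.5408]
```

>>> carry_out([
  [-0.051,-0.042,-0.162,-0.1,0.2,4,0],
  [-0.051,-0.042,-0.162,-0.2,0.4,8,0],
  [-0.051,-0.042,-0.162,-0.3,0.6,12,0],
  [-0.051,-0.042,-0.162,-0.4,0.8,16,0],
  [-0.051,-0.042,-0.162,-0.5,1.0,19,0],
  [-0.051,-0.042,-0.162,-0.6,1.1,22,0],
  [-0.051,-0.042,-0.162,-0.7,1.2,23.8,0],
  [-0.051,-0.042,-0.162,-0.72,1.25,24.5,0],
  [-0.051,-0.042,-0.162,-0.72,1.25,24.5,0],
  [-0.051,-0.042,-0.162,-0.72,1.25,24.5,0.3],
  [-0.051,-0.042,-0.162,-0.72,1.25,24.5,0.4],
  [-0.051,-0.042,-0.162,-0.72,1.25,24.5,0.6],
  [-0.051,-0.042,-0.162,-0.72,1.25,24.5,1],
  [-0.051,-0.042,-0.162,-0.72,1.25,24.5,1],
  [-0.051,-0.042,-0.162,-0.72,1.25,24.5,1],
  [-0.051,-0.042,-0.162,-0.72,1.25,24.5,1],
  [-0.051,-0.042,-0.162,-0.72,1.25,24.5,1],
], grip_force=60)

```text
clock: 16.0
tcp_pos: [0.5916, 0.2158, 0.0173]
eef_rot: [[-0.069, 0.998, 0.004], [0.998, 0.069, 0.002], [0.001, 0.004, -1.0]]
wrist_force: [-0.7, -2.0, 7.1]
width: 0.576
finger_force: 63.9
```

```bash
python3 - <<'E'
from plan import *
o=st()
E
```

```text
16.0 q [0.2314 0.2769 1.7437 0.0008 1.1168 0.1623] tcp [0.5916 0.2158 0.0173] w 0.5760842578322011 F [-0.7057 -1.9906  7.0931] 63.91832113265991
[[-0.0687  0.9976  0.0039]
 [ 0.9976  0.0687  0.0016]
 [ 0.0014  0.004  -1.    ]]
```

>>> carry_out([
  [0,0,0,0,0,-0.5,1],
  [0,0,0,0,0,-3,1],
  [0,0,0,0,0,-7,1],
  [0,0,0,0,0,-11,1],
  [0,0,0,-1,1,-15,1],
  [0,0,0,-2,0,-19,1],
  [0,0,0,-3,-1,-23,1],
  [0,0,0,-4,-2,-26,1],
  [0,0,0,-5,-3,-28,1],
])

```text
clock: 16.75
tcp_pos: [0.5636, 0.163, 0.2994]
eef_rot: [[-0.069, 0.998, 0.005], [0.998, 0.069, 0.002], [0.001, 0.005, -1.0]]
wrist_force: [0.7, 0.3, -2.9]
width: 0.578
finger_force: 63.4
```

```bash
python3 - <<'E'
from plan import *
o=st();p,c,e=fit();print(e)
X,R=target([.403,-.1765],60,.33,0,.0137)
qb,r=ik(X,R,p,c,[-1.1256,.1833,2.096,1.1504,2.0153,2.3367]);print(qb,r);np.savez('pl3.npz',qb=qb)
qa=o['joint_pos']
for k in range(13):
    x,Rk=fk(qa+(qb-qa)*k/12,p,c);print(k,x,'mouth',x-.0137*Rk[:,2]+.061*Rk[:,0],'wr',x-.28*Rk[:,2])
wps(qa,qb,12,1,6,p,c)
E
```

```text
16.75 q [ 0.1543 -0.0732  1.6255  0.001   1.5838  0.0851] tcp [0.5636 0.163  0.2994] w 0.5783144822474696 F [ 0.6648  0.328  -2.8687] 63.44830870628357
[[-0.0692  0.9976  0.0053]
 [ 0.9976  0.0692  0.0018]
 [ 0.0014  0.0054 -1.    ]]
3.565761897528219e-06
[-1.1371 -0.088   2.0724  1.295   2.1261  2.6489] 4.4649134389729284e-10
0 [0.5636 0.163  0.2994] mouth [0.5593 0.2239 0.3131] wr [0.5621 0.1625 0.5794]
1 [0.5498 0.1303 0.2798] mouth [0.5662 0.1877 0.2984] wr [0.5724 0.101  0.5574]
2 [0.5355 0.1016 0.2654] mouth [0.5708 0.1492 0.2854] wr [0.5752 0.0392 0.5355]
3 [0.5216 0.0759 0.256 ] mouth [0.5717 0.1088 0.2739] wr [ 0.5707 -0.022   0.5138]
4 [0.5088 0.0524 0.2515] mouth [0.5682 0.0678 0.2636] wr [ 0.559  -0.0815  0.4922]
5 [0.4973 0.0298 0.2513] mouth [0.5597 0.0274 0.2547] wr [ 0.5404 -0.1385  0.4709]
6 [0.4871 0.0071 0.2551] mouth [ 0.5465 -0.011   0.2476] wr [ 0.5155 -0.1921  0.4498]
7 [ 0.4777 -0.0166  0.2624] mouth [ 0.5289 -0.0465  0.2428] wr [ 0.4848 -0.2415  0.429 ]
8 [ 0.4682 -0.0421  0.2726] mouth [ 0.5079 -0.0786  0.241 ] wr [ 0.449  -0.2862  0.4085]
9 [ 0.4578 -0.0698  0.2851] mouth [ 0.4843 -0.1071  0.2425] wr [ 0.4087 -0.3255  0.3883]
10 [ 0.4453 -0.0998  0.2993] mouth [ 0.4588 -0.1326  0.2477] wr [ 0.3649 -0.3589  0.3685]
11 [ 0.4296 -0.1316  0.3144] mouth [ 0.4317 -0.1554  0.2567] wr [ 0.3183 -0.3862  0.349 ]
12 [ 0.4099 -0.1646  0.33  ] mouth [ 0.403  -0.1765  0.269 ] wr [ 0.2699 -0.4071  0.33  ]
bias [-0. -0. -0.]
1 [0.1, 0.1, 0.32, -3.17, -1.61, 1.94] z 0.28 [0.5498 0.1303]
2 [0.2, 0.18, 0.63, -5.95, -3.24, 3.37] z 0.265 [0.5355 0.1016]
3 [0.32, 0.26, 0.94, -8.41, -4.81, 4.29] z 0.256 [0.5216 0.0759]
4 [0.46, 0.34, 1.24, -10.67, -6.25, 4.74] z 0.251 [0.5088 0.0524]
5 [0.62, 0.41, 1.52, -12.84, -7.55, 4.75] z 0.251 [0.4973 0.0298]
6 [0.79, 0.48, 1.78, -15.03, -8.73, 4.36] z 0.255 [0.4871 0.0071]
```

>>> carry_out([
  [0.1,0.1,0.32,-3.2,-1.6,1.9,1],
  [0.1,0.1,0.32,-3.2,-1.6,1.9,1],
  [0.1,0.1,0.32,-3.2,-1.6,1.9,1],
  [0.2,0.18,0.63,-6,-3.2,3.4,1],
  [0.2,0.18,0.63,-6,-3.2,3.4,1],
  [0.2,0.18,0.63,-6,-3.2,3.4,1],
  [0.32,0.26,0.94,-8.4,-4.8,4.3,1],
  [0.32,0.26,0.94,-8.4,-4.8,4.3,1],
  [0.32,0.26,0.94,-8.4,-4.8,4.3,1],
  [0.46,0.34,1.24,-10.7,-6.2,4.7,1],
  [0.46,0.34,1.24,-10.7,-6.2,4.7,1],
  [0.46,0.34,1.24,-10.7,-6.2,4.7,1],
  [0.62,0.41,1.52,-12.8,-7.6,4.7,1],
  [0.62,0.41,1.52,-12.8,-7.6,4.7,1],
  [0.62,0.41,1.52,-12.8,-7.6,4.7,1],
  [0.79,0.48,1.78,-15,-8.7,4.4,1],
  [0.79,0.48,1.78,-15,-8.7,4.4,1],
  [0.79,0.48,1.78,-15,-8.7,4.4,1],
])

```text
clock: 18.25
tcp_pos: [0.4862, 0.0066, 0.2495]
eef_rot: [[0.948, -0.3, -0.103], [-0.141, -0.69, 0.71], [-0.284, -0.659, -0.696]]
wrist_force: [-0.1, -0.3, -2.6]
width: 0.579
finger_force: 63.8
```

```bash
python3 - <<'E'
from plan import *
o=st();qb=np.load('pl3.npz')['qb'];p,c,e=fit();wps(o['joint_pos'],qb,6,1,6,p,c)
E
```

```text
18.25 q [-0.4921 -0.0765  1.8544  0.644   1.8484  1.3661] tcp [0.4862 0.0066 0.2495] w 0.5790610322848783 F [-0.0689 -0.2568 -2.6207] 63.82054924964905
[[ 0.9483 -0.3002 -0.103 ]
 [-0.1411 -0.6896  0.7103]
 [-0.2843 -0.6591 -0.6963]]
bias [0. 0. 0.]
1 [0.16, 0.01, 0.27, -0.78, 1.35, -2.15] z 0.258 [ 0.477  -0.0168]
2 [0.32, -0.0, 0.53, -1.62, 2.63, -4.63] z 0.269 [ 0.4677 -0.0421]
3 [0.49, -0.04, 0.77, -2.58, 3.96, -7.42] z 0.282 [ 0.4575 -0.0697]
4 [0.66, -0.1, 0.98, -3.76, 5.4, -10.47] z 0.297 [ 0.4452 -0.0997]
5 [0.84, -0.18, 1.16, -5.24, 7.0, -13.7] z 0.314 [ 0.4296 -0.1316]
6 [1.01, -0.29, 1.32, -7.12, 8.8, -16.99] z 0.33 [ 0.4098 -0.1646]
```

>>> carry_out([
  [0.16,0.01,0.27,-0.8,1.3,-2.1,1],
  [0.16,0.01,0.27,-0.8,1.3,-2.1,1],
  [0.16,0.01,0.27,-0.8,1.3,-2.1,1],
  [0.32,0,0.53,-1.6,2.6,-4.6,1],
  [0.32,0,0.53,-1.6,2.6,-4.6,1],
  [0.32,0,0.53,-1.6,2.6,-4.6,1],
  [0.49,-0.04,0.77,-2.6,4,-7.4,1],
  [0.49,-0.04,0.77,-2.6,4,-7.4,1],
  [0.49,-0.04,0.77,-2.6,4,-7.4,1],
  [0.66,-0.1,0.98,-3.8,5.4,-10.5,1],
  [0.66,-0.1,0.98,-3.8,5.4,-10.5,1],
  [0.66,-0.1,0.98,-3.8,5.4,-10.5,1],
  [0.84,-0.18,1.16,-5.2,7,-13.7,1],
  [0.84,-0.18,1.16,-5.2,7,-13.7,1],
  [0.84,-0.18,1.16,-5.2,7,-13.7,1],
  [1.01,-0.29,1.32,-7.1,8.8,-17,1],
  [1.01,-0.29,1.32,-7.1,8.8,-17,1],
  [1.01,-0.29,1.32,-7.1,8.8,-17,1],
  [1.01,-0.29,1.32,-7.1,8.8,-17,1],
])

```text
clock: 19.83
tcp_pos: [0.4113, -0.163, 0.3297]
eef_rot: [[0.004, -0.871, 0.492], [-0.007, 0.492, 0.871], [-1.0, -0.007, -0.004]]
wrist_force: [0.3, 0.5, -2.6]
width: 0.578
finger_force: 64.5
```

```bash
python3 - <<'E'
from plan import *
o=st()
X,R=target([.403,-.1765],60,.19,0,.0137);print(rel(X,R,o['tcp_pos'],o['eef_rot']))
E
```

```text
19.8333 q [-1.1299 -0.0848  2.0676  1.2902  2.1266  2.6403] tcp [ 0.4113 -0.163   0.3297] w 0.5782832991239769 F [ 0.273   0.4853 -2.5748] 64.5196545124054
[[ 0.0043 -0.8708  0.4917]
 [-0.0073  0.4916  0.8708]
 [-1.     -0.0073 -0.0042]]
[ 0.0096 -0.0042  0.0074 13.9731  0.1466 -0.1483]
```

Descend to just above the peg tip (mouth ≈ 0.13) and look.

>>> carry_out([
  [0.01,-0.004,0.007,2,0.1,-0.1,1],
  [0.01,-0.004,0.007,5,0.1,-0.1,1],
  [0.01,-0.004,0.007,8,0.1,-0.1,1],
  [0.01,-0.004,0.007,11,0.1,-0.1,1],
  [0.01,-0.004,0.007,13,0.1,-0.1,1],
  [0.01,-0.004,0.007,14,0.15,-0.15,1],
  [0.01,-0.004,0.007,14,0.15,-0.15,1],
])

```text
clock: 20.42
tcp_pos: [0.41, -0.1641, 0.1893]
eef_rot: [[-0.001, -0.866, 0.5], [0.003, 0.5, 0.866], [-1.0, 0.003, 0.002]]
wrist_force: [-0.8, 0.1, -1.5]
width: 0.579
finger_force: 64.5
```

```bash
python3 - <<'E'
from plan import *
st()
b,d=manip.get_image('scene');a,dd=manip.get_image('top');np.savez('j.npz',b=b,d=d,a=a,dd=dd)
S=[cv2.resize(b[130:280,150:280,::-1],None,fx=3,fy=3,interpolation=cv2.INTER_CUBIC),cv2.resize(a[160:272,270:350,::-1],None,fx=4,fy=4,interpolation=cv2.INTER_CUBIC)]
S[1]=np.vstack([S[1],np.zeros((2,320,3),np.uint8)]);cv2.imwrite('pics/c4.png',np.clip(np.hstack(S)*1.4,0,255).astype(np.uint8))
P=pts('top',dd)
m=np.zeros((384,512),bool);m[195:240,290:335]=1;m&=(P[...,2]>.215)&(P[...,2]<.24)
print(m.sum());q=P[m];print(np.median(q,0),cv2.minAreaRect(q[:,:2].astype(np.float32)))
for z in(.035,.083,.125,.22):print(z,proj('scene',[.403,-.1765,z]),proj('top',[.403,-.1765,z]))
E
```

```text
20.4167 q [-1.1362  0.1882  2.0876  1.1445  2.0259  2.3399] tcp [ 0.41   -0.1641  0.1893] w 0.5787010934655786 F [-0.8022  0.0672 -1.53  ] 64.51873540878296
[[-0.0014 -0.8663  0.4996]
 [ 0.0031  0.4995  0.8663]
 [-1.      0.0028  0.002 ]]
246
[ 0.405  -0.1754  0.2258] ((0.4043539762496948, -0.17643532156944275), (0.05051081255078316, 0.050203531980514526), 59.877891540527344)
0.035 (np.float64(198.91159684401953), np.float64(210.83583965739268)) (np.float64(308.56489654130803), np.float64(228.32791694504255))
0.083 (np.float64(197.418438756478), np.float64(198.38706305176078)) (np.float64(310.05531031034434), np.float64(227.27551026724672))
0.125 (np.float64(196.04634879403773), np.float64(186.94765715913198)) (np.float64(311.44223067328124), np.float64(226.29618205527666))
0.22 (np.float64(192.692425222566), np.float64(158.98528288544742)) (np.float64(314.90431978668386), np.float64(223.85154166227687))
```

View pics/c4.png

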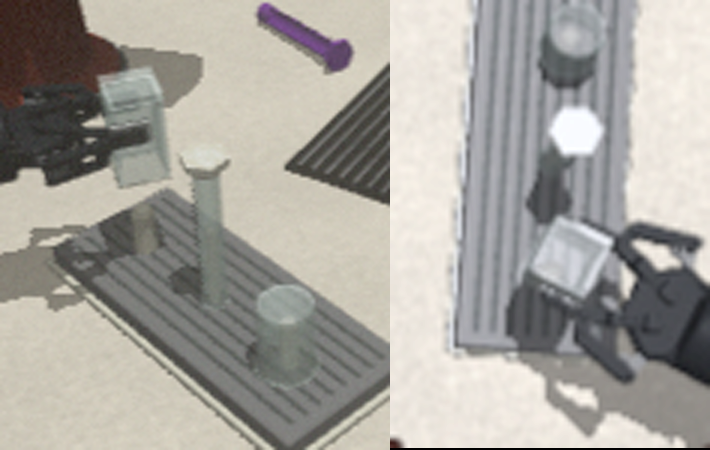

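The jar is upright, mouth down, centred at (0.404,-0.176) over the thick peg (crop (145,230) in the scene view). Its rim is at about z≈0.13.

>>> carry_out([
  [0,0,0,1,0,0,1],
  [0,0,0,2,0,0,1],
  [0,0,0,3,0,0,1],
  [0,0,0,4,0,0,1],
  [0,0,0,5,0,0,1],
  [0,0,0,6,0,0,1],
  [0,0,0,7,0,0,1],
  [0,0,0,8,0,0,1],
  [0,0,0,8.6,0,0,1],
  [0,0,0,9,0,0,1],
  [0,0,0,9,0,0,1],
])

```text
clock: 21.43
tcp_pos: [0.4097, -0.165, 0.1001]
eef_rot: [[-0.001, -0.865, 0.502], [0.003, 0.502, 0.865], [-1.0, 0.003, 0.002]]
wrist_force: [-0.7, 0.1, -1.8]
width: 0.577
finger_force: 64.5
```

```bash
python3 - <<'E'
from plan import *
st()
dd=manip.get_image('top')[1];P=pts('top',dd)
m=np.zeros((384,512),bool);m[195:245,290:335]=1;m&=(P[...,2]>.125)&(P[...,2]<.15)
q=P[m];print(len(q),np.median(q,0),cv2.minAreaRect(q[:,:2].astype(np.float32)))
E
```

```text
21.4333 q [-1.1386  0.4023  2.0478  1.076   1.948   2.1694] tcp [ 0.4097 -0.165   0.1001] w 0.5771470058355801 F [-0.6689  0.1493 -1.7584] 64.5134711265564
[[-0.0013 -0.8648  0.5021]
 [ 0.0033  0.5021  0.8648]
 [-1.      0.0028  0.0022]]
221 [ 0.4034 -0.1769  0.135 ] ((0.4105096757411957, -0.18228977918624878), (0.17413261532783508, 0.08155620843172073), 27.63990020751953)
```

>>> carry_out([
  [0,0,0,0.3,0,0,1],
  [0,0,0,0.5,0,0,1],
  [0,0,0,0.6,0,0,1],
  [0,0,0,0.7,0,0,1],
  [0,0,0,0.8,0,0,1],
  [0,0,0,0.8,0,0,1],
])

```text
clock: 21.98
tcp_pos: [0.4098, -0.1653, 0.0928]
eef_rot: [[-0.001, -0.865, 0.502], [0.002, 0.502, 0.865], [-1.0, 0.001, 0.001]]
wrist_force: [0.0, -0.1, -2.0]
width: 0.58
finger_force: 64.5
```

>>> carry_out([
  [0,0,0,0.1,0,0,1],
  [0,0,0,0.15,0,0,1],
  [0,0,0,0.15,0,0,1],
])

```text
clock: 22.23
tcp_pos: [0.4098, -0.1652, 0.0913]
eef_rot: [[-0.001, -0.865, 0.502], [0.002, 0.502, 0.865], [-1.0, 0.001, 0.001]]
wrist_force: [0.2, 0.9, -2.0]
width: 0.575
finger_force: 64.5
```

>>> carry_out([
  [0,0,0,0.1,0,0,1],
  [0,0,0,0.15,0,0,1],
  [0,0,0,0.15,0,0,1],
])

```text
clock: 22.48
tcp_pos: [0.4098, -0.1654, 0.0907]
eef_rot: [[0.001, -0.865, 0.502], [0.003, 0.502, 0.865], [-1.0, 0.001, 0.003]]
wrist_force: [-0.4, 0.5, 3.3]
width: 0.581
finger_force: 64.5
```

>>> carry_out([
  [0,0,0,0,0,0,0.4],
  [0,0,0,0,0,0,0.3],
  [0,0,0,0,0,0,0.2],
  [0,0,0,0,0,0,0.1],
  [0,0,0,0,0,0,0.1],
  [0,0,0,0,0,0,0.1],
  [0,0,0,0,0,-1,0.1],
  [0,0,0,0,0,-3,0.1],
  [0,0,0,0,0,-6,0.1],
  [0,0,0,0,0,-9,0.1],
  [0,0,0,-1,0,-12,0.1],
  [0,0,0,-3,0,-14,0.1],
  [0,0,0,-3,0,-14,0.1],
])

```text
clock: 23.57
tcp_pos: [0.3387, -0.2919, 0.1223]
eef_rot: [[0.003, -0.863, 0.505], [-0.005, 0.505, 0.863], [-1.0, -0.005, -0.003]]
wrist_force: [-0.5, -0.7, 0.5]
width: 0.903
finger_force: 0.0
```

```bash
python3 - <<'E'
from plan import *
st()
b,d=manip.get_image('scene');a,dd=manip.get_image('top')
S=[cv2.resize(b[130:280,150:280,::-1],None,fx=3,fy=3,interpolation=cv2.INTER_CUBIC),cv2.resize(a[160:272,270:350,::-1],None,fx=4,fy=4,interpolation=cv2.INTER_CUBIC)]
S[1]=np.vstack([S[1],np.zeros((2,320,3),np.uint8)]);cv2.imwrite('pics/c5.png',np.clip(np.hstack(S)*1.4,0,255).astype(np.uint8))
P=pts('top',dd)
m=np.zeros((384,512),bool);m[205:240,295:325]=1;m&=(P[...,2]>.11)&(P[...,2]<.15)
q=P[m];print(len(q),np.median(q,0),np.percentile(q[:,2],[10,90]),cv2.minAreaRect(q[:,:2].astype(np.float32)))
m=np.zeros((384,512),bool);m[180:205,300:335]=1;m&=(P[...,2]>.18);print(np.median(P[m],0))
E
```

```text
23.5667 q [-1.3471  0.4723  1.8718  0.9287  2.1172  2.1763] tcp [ 0.3387 -0.2919  0.1223] w 0.9026380608271956 F [-0.4673 -0.6792  0.4707] 0.0
[[ 0.0025 -0.8629  0.5054]
 [-0.0052  0.5054  0.8629]
 [-1.     -0.0048 -0.0032]]
216 [ 0.4041 -0.1758  0.1257] [0.1215 0.1294] ((0.4042435586452484, -0.17633789777755737), (0.04999471455812454, 0.05028161779046059), 59.677001953125)
[ 0.5105 -0.1887  0.2004]
```

View pics/c5.png

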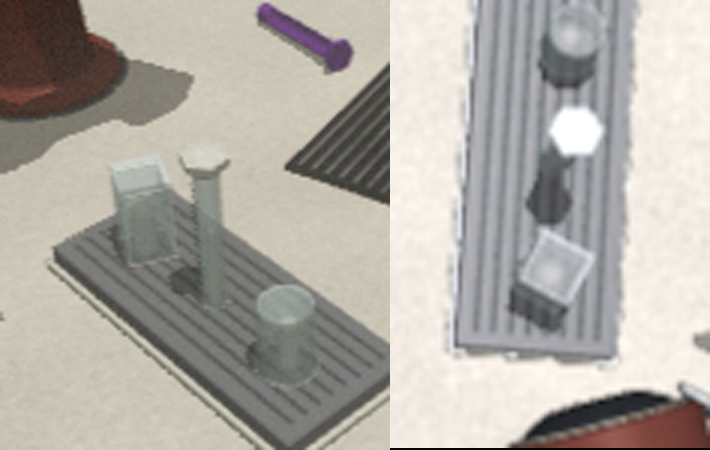

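Both vessels stand upside down on their pegs. The jar top is at z=0.1257 and the cylinder foot at z=0.2004. The beaker is untouched and the hand is clear.

```bash
python3 -c "
from h import *
print(manip.hand_in())"
```

```text
the job is handed in; nothing more can be done
None
```

I handed the job in at about 24 s: the cylinder stands mouth down over the thin peg and the jar over the thick peg, both at deck height in the last camera check, with the hand clear and the beaker not touched.

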